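Coaster over the shelf edge

ROBOT

A 6-joint arm with a two-finger parallel gripper is mounted at the origin on the work surface. World frame = base frame: x ahead of the robot, y to its left, z up, the work surface at z = 0. Lengths are in m, angles in rad, forces in N, time in s.
With the tool pointing down it reaches from about 0.3 to 0.825 m from the base axis. Payload 5.4 kg.
Tool frame: the origin (TCP) lies midway between the tips of the shut fingers; the grasp point (between the pads) lies 19 mm behind it (env.tcp_to_grasp is the z of the grasp point in the tool frame, in m); z points along the fingers, y is the direction in which the jaws open and shut (so a half turn about z gives the same grasp; the last joint's range is limited). The gripper opens to 92 mm and grips with 3 to 60 N. Pads are 20 mm wide; open, the fingers measure 128 mm over their backs; the gripper's body (75 mm by 189 mm) begins 69 mm behind the grasp point.
Start: joints at [-0.21, 0.158, 1.597, -0, 1.386, -0.21], TCP at [0.575, -0, 0.215] pointing down, gripper open.
Joint ranges: [-2.91, 2.91], [-0.94, 2.29], [0.18, 2.7], [-1.29, 4.43], [0.17, 2.64], [-3, 3]. Speed limits (rad/s): [2.57, 2.57, 3.14, 3.14, 3.14, 3.14].

INTERFACE

Orientations are given as a unit quaternion [x, y, z, w].
In Python, from workcell import env, move_gripper, solve_ik, sensors, viewer, order gives the robot as it stands. Calls block until the motion is done:
- env.move_pose(position, orientation): joint-space move of the TCP to a pose.
- env.movel(position, frame=None, velocity=0.15): straight line of the TCP; frame=None keeps the orientation; velocity is the mean speed in m/s.
- env.move_j(angles): joint-space move.
- move_gripper(opening, grasp_force=None): finger opening in m; grasp_force is the grip in N (None keeps the last); returns when the fingers have stopped.
- env.pause(seconds).
- solve_ik(position, orientation): joint angles nearest the present ones, or None.
- sensors.observe(): the state.
- viewer.snapshot(name): name is "scene" or "side" or "wrist"; returns the picture (420x560x3 uint8, blue, green, red); there is no depth.
- viewer.get_calibration(name): a dict with "mtx" (3x3 intrinsics, pixels), "k1" (the pictures are not rectified: a ray, as slopes to the right and down, at radius r is drawn at 1 + k1 r^2 times it, then the intrinsics apply), "pose" (4x4, takes a point from camera to world coordinates); the wrist camera has in their place "tool_from_camera" (4x4, takes a point from camera to tool coordinates, whose origin is the TCP and whose axes are the flange's). Camera axes: x right, y down, z forward; pixel columns grow to the right and rows downward; lengths in m; the calibration is good to about 2 mm. A picture is of the moment at which its call begins: read the wrist's pose just before it. get_calibration takes no time and is no camera call.
A pose or a line that the arm cannot do raises env.MotionError and nothing moves.
- order.finish_job(): hands the job in, once; it reports no verdict.
The state is a dict: "time": time; "joint_pos": joint angles; "joint_velocities": joint speeds; "joint_torque": joint torques, N m; "position": TCP position; "eef_rot": TCP orientation; "force": force on the tool from outside, world axes, zero at the start; "wrist_torque": the same for the moment, N m; "opening": finger opening in m.
Only numpy, scipy, OpenCV 4.12 (cv2) and the standard library are available. Lean on these libraries where they do the work, as an engineer would, in place of code of your own. Each camera call takes 0.05 s, during which the arm holds its last target.

TASK

Slide the coaster forward on the wooden shelf until it sticks out three centimetres past the shelf's front edge (the long edge facing away from the robot), square to that edge, so that it can later be picked up from below. The glass tealight cup stands in its way: first push the cup aside along the shelf until it stands wholly on the round blue felt mat. Only push things, never lift or tip them, and leave everything else where it is.

Things in the scene. Friction and masses are not known exactly. Their poses are not given: they have to be found in the camera images.
- riser: Fixed wooden shelf board standing on the black stand, 300 mm deep (its x) by 500 mm wide (its y), flat top 50 mm above the stand. Origin: centre of its underside; z up; its +x points to the front edge, which faces away from the robot. It cannot move.
- front_edge (a point): Middle of the upper front edge of the shelf: 150 mm along the shelf's +x from its centre, at its top; same axes as the shelf.
- coaster: Square white ceramic coaster with a blue glazed ring and cork underside, 100 x 100 x 10 mm, about 0.18 kg, loose, lying flat on the shelf behind the cup, turned up to 20 degrees from square. Origin: centre of its underside; x and y parallel to its sides, its +x side is the one nearest the front edge. It slides with ordinary friction and stops when no longer pushed.
- cup: Upright frosted glass tealight cup, straight round wall, 60 mm across and 55 mm high, about 0.18 kg, loose, standing on the shelf between the coaster and the front edge. Origin: centre of its underside; z up.
- cup_mat: Round blue felt mat for the cup, 110 mm across, under 1 mm thick (no step), fixed on the shelf near one end, left or right. Origin: its centre, on the shelf top.
- puck: Bystander: white round streaming puck, 80 mm across, 22 mm high, on a grey felt mat near the other end of the shelf. Origin: centre of its underside.
- clip: Bystander: steel spring clip, 45 mm wide, about 32 mm high, lying on the shelf near its left rear corner (seen from the robot). Origin: centre of its underside.
- tin: Bystander: red plastic tin with a hinged lid, 85 x 120 mm, 56 mm high plus a lid knob, fixed on the stand to the left of the shelf (+y). Origin: centre of its underside.
- plant: Bystander: small terracotta pot with a plant, 88 mm across, about 125 mm high, on the stand left of the shelf. Origin: centre of its underside.
- remote: Bystander: black remote control, 160 x 42 x 16 mm, on the stand right of the shelf (-y). Origin: centre of its underside.
- case: Bystander: brown glasses case, 62 x 155 x 36 mm, on the stand right of the shelf. Origin: centre of its underside.
There are look-alikes about, which are no part of the job. What is shaped like the coaster but orange or purple is not meant.

How it is judged:
On the way, in this order (a step that is already met when the one before it is completed fails the run):
1. the tealight cup has been pushed, upright, wholly onto the blue mat (horizontal distance between cup and cup_mat below 0.032 m and angle between cup's own z axis and vertical below 0.1 rad and linear speed of cup below 0.02 m/s and z of cup in the frame of riser between 0.045 and 0.056 m), for 0.2 s.
2. the coaster sticks out three centimetres past the front edge (x of coaster in the frame of riser between 0.122 and 0.138 m and angle between the x axis of coaster and the x axis of riser, either way round below 0.15 rad and angle between coaster's own z axis and vertical below 0.06 rad and z of coaster in the frame of riser between 0.045 and 0.056 m and linear speed of coaster below 0.02 m/s), for 0.2 s.
At the end, for the whole second after the job is handed in: The cup stands upright at rest on the shelf with its centre within 32 mm of the blue mat's centre; the coaster lies flat at rest on the shelf, its centre 122 to 138 mm in front of the shelf's centre line (overhang 30 mm, give or take 8 mm), square to the front edge within 8.5 degrees (all of step 1 and all of step 2); the robot touches nothing.
It fails at once if the coaster is lifted off the shelf, or falls off it (height (world z) of coaster above 0.06 m or height (world z) of coaster below 0.04 m or angle between coaster's own z axis and vertical above 0.25 rad).
It fails at once if the tealight cup is lifted, falls or tips (height (world z) of cup above 0.06 m or height (world z) of cup below 0.04 m or angle between cup's own z axis and vertical above 0.3 rad).
It fails at once if the streaming puck or the spring clip is shoved or tipped (distance of any of puck, clip from where it was at the start of the episode above 0.015 m or angle between any of puck, clip's own z axis and vertical above 0.2 rad).
It fails at once if the remote control, glasses case or plant is shoved or tipped (distance of any of remote, case, plant from where it was at the start of the episode above 0.015 m or angle between any of remote, case, plant's own z axis and vertical above 0.2 rad).
It also fails if it takes over 51 s, if anything falls off the work surface, if the arm or the gripper's body presses on something with over 40 N, if the wrist force passes 120 N, or if a joint passes its speed limit or range.

## Working session

There is one attempt and no reset: what is moved stays moved. The work goes in short steps, each a Python script; the robot and the scene stay as the last script left them, time stands still between calls to the robot, and variables do not carry over. Pictures are saved under pics/ and viewed, and the job is handed in when it is done.

```bash
ls; mkdir -p pics; cat > h.py <<'E'
import numpy as np, cv2
from workcell import env, move_gripper, solve_ik, sensors, viewer, order
def ray(cal,px,T=None):
    T=np.array(cal["pose"]) if T is None else T
    K=np.array(cal["mtx"]);k=cal["k1"]
    d=np.array([(px[0]-K[0,2])/K[0,0],(px[1]-K[1,2])/K[1,1]])
    u=d.copy()
    for _ in range(20): u=d/(1+k*(u@u))
    return T[:3,3],T[:3,:3]@np.array([u[0],u[1],1])
def onplane(cal,px,z,T=None):
    o,d=ray(cal,px,T); return o+d*(z-o[2])/d[2]
def proj(cal,p,T=None):
    T=np.array(cal["pose"]) if T is None else T
    K=np.array(cal["mtx"]);q=T[:3,:3].T@(np.array(p)-T[:3,3]);u=q[:2]/q[2];u=u*(1+cal["k1"]*(u@u))
    return K[0,0]*u[0]+K[0,2],K[1,1]*u[1]+K[1,2]
E
python3 - <<'E'
from h import *
for n in ["scene","side","wrist"]:
    im=viewer.snapshot(n); cv2.imwrite(f"pics/{n}0.png",im)
    c=viewer.get_calibration(n); print(n,{k:np.round(v,3).tolist() for k,v in c.items()})
s=sensors.observe(); print(s)
E
```

```text
pics
scene {'mtx': [[510.695, 0.0, 277.595], [0.0, 510.695, 209.241], [0.0, 0.0, 1.0]], 'k1': 0.061, 'pose': [[-0.721, 0.471, -0.509, 1.193], [0.693, 0.469, -0.547, 0.764], [-0.018, -0.747, -0.664, 1.003], [0.0, 0.0, 0.0, 1.0]]}
side {'mtx': [[539.419, 0.0, 285.085], [0.0, 539.419, 199.275], [0.0, 0.0, 1.0]], 'k1': 0.051, 'pose': [[0.867, -0.256, 0.428, -0.157], [-0.499, -0.429, 0.753, -1.097], [-0.009, -0.866, -0.499, 0.809], [0.0, 0.0, 0.0, 1.0]]}
wrist {'mtx': [[305.505, 0.0, 279.366], [0.0, 305.505, 211.74], [0.0, 0.0, 1.0]], 'k1': -0.048, 'tool_from_camera': [[-0.001, -0.971, -0.237, 0.066], [1.0, -0.0, -0.001, 0.001], [0.001, -0.237, 0.971, -0.17], [0.0, 0.0, 0.0, 1.0]]}
{'time': 0.15, 'joint_pos': array([-2.10105964e-01,  1.58902940e-01,  1.59791111e+00,  5.51571537e-06,
        1.38620264e+00, -2.10084483e-01]), 'joint_velocities': array([-0.00186055, -0.00053578, -0.00272683, -0.00155681,  0.00151183,
        0.00069117]), 'joint_torque': array([ 3.99315013e-04, -3.85916662e+01, -3.22434962e+01,  7.02334754e-02,
        3.51220253e-02, -9.48688057e-05]), 'position': array([5.74527688e-01, 7.79351653e-05, 2.13861811e-01]), 'eef_rot': array([ 7.07114556e-01,  7.07098648e-01, -3.85127619e-04, -5.98878708e-04]), 'force': array([0.29751678, 0.432059  , 0.08602948]), 'wrist_torque': array([-0.00250681, -0.0224532 ,  0.03076083]), 'opening': 0.09164064078905776}
```

View pics/scene0.png

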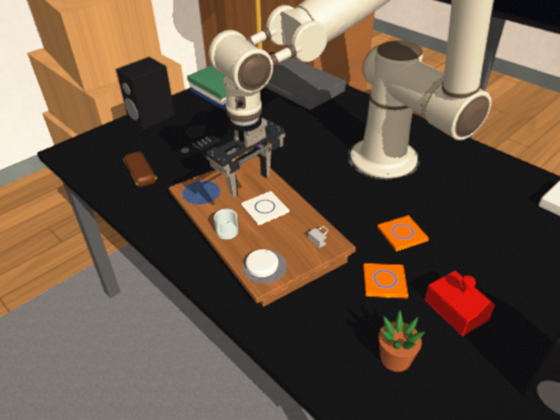

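View pics/side0.png

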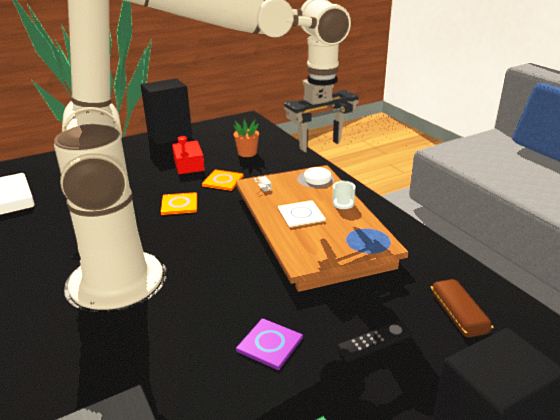

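View pics/wrist0.png

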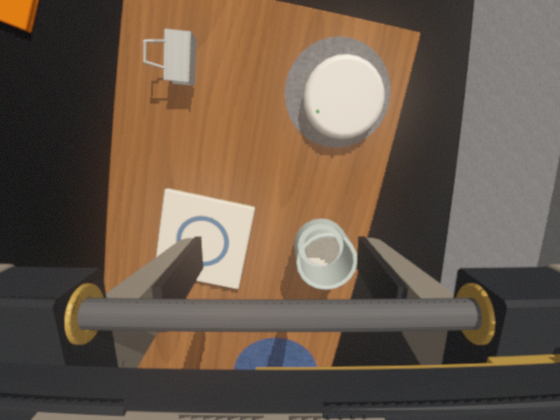

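The coaster meant is the white one, at scene (265,207) and side (301,214). The orange ones at scene (403,232) and (385,280) and the purple one at side (270,342) are look-alikes off the shelf. I'll confirm this in an enlarged crop.

```bash
python3 - <<'E'
import cv2
a=cv2.imread("pics/scene0.png")[150:310,160:360]; cv2.imwrite("pics/c1.png",cv2.resize(a,None,fx=3.7,fy=3.7,interpolation=cv2.INTER_CUBIC))
a=cv2.imread("pics/side0.png")[155:295,230:415]; cv2.imwrite("pics/c2.png",cv2.resize(a,None,fx=4,fy=4,interpolation=cv2.INTER_CUBIC))
E
```

```text
(no output)
```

View pics/c1.png

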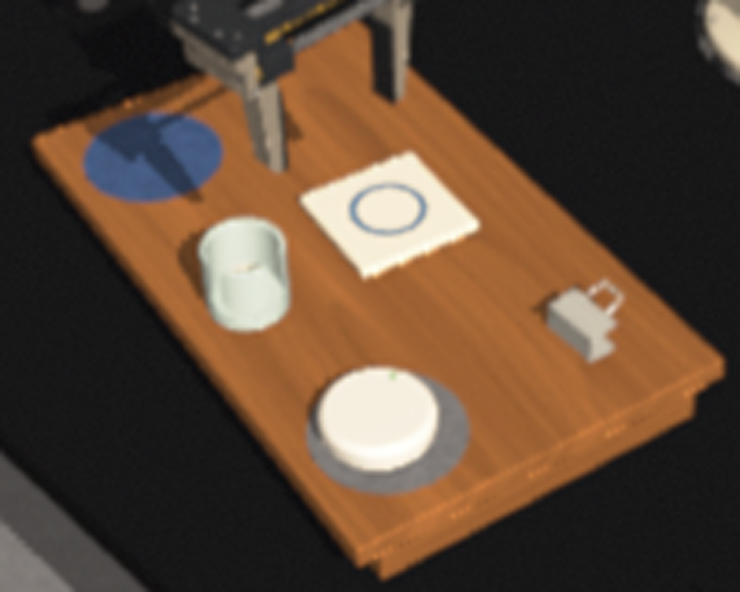

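View pics/c2.png

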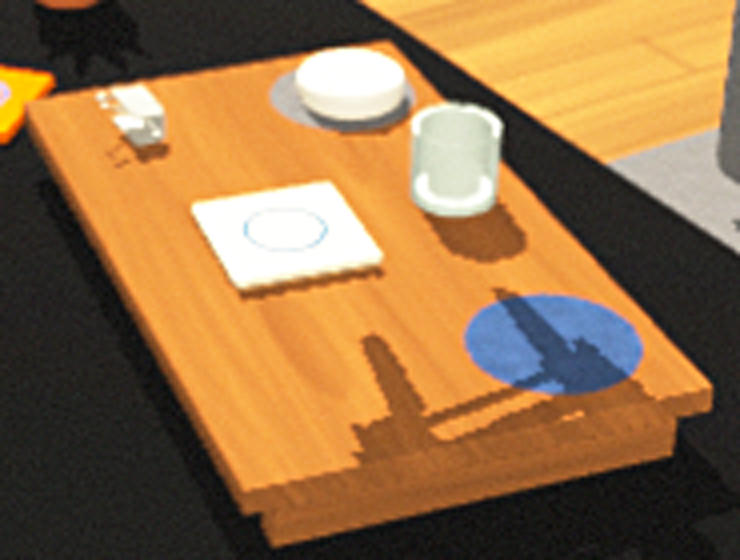

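```bash
python3 - <<'E'
from h import *
S=viewer.get_calibration("scene");D=viewer.get_calibration("side")
s=lambda x,y:(x/3.7+160-.4,y/3.7+150-.4); d=lambda x,y:(x/4+230-.4,y/4+155-.4)
r=lambda v:np.round(v,4)
print("scene corners FR FL RL",[r(onplane(S,s(*p),.05))[:2].tolist() for p in [(33,140),(360,553),(725,360)]])
print("side corners RL FL FR RR",[r(onplane(D,d(*p),.05))[:2].tolist() for p in [(28,112),(393,40),(713,392),(243,497)]])
print("cup rim",r(onplane(S,s(243,249),.105)),r(onplane(D,d(457,122),.105)))
print("cup base est S",r(onplane(S,s(245,305),.05)),"D",r(onplane(D,d(455,193),.05)))
print("mat",r(onplane(S,s(153,156),.05)),r(onplane(D,d(554,344),.05)))
print("coaster S",[r(onplane(S,s(*p),.06))[:2].tolist() for p in [(300,198),(411,152),(479,222),(365,270)]])
print("coaster D",[r(onplane(D,d(*p),.06))[:2].tolist() for p in [(192,205),(333,182),(382,258),(242,288)]])
print("puck",r(onplane(S,s(378,412),.072)),r(onplane(D,d(351,75),.072)))
# mask mats/coaster
for n,c in (("scene",S),("side",D)):
    im=cv2.imread(f"pics/{n}0.png");h=cv2.cvtColor(im,cv2.COLOR_BGR2HSV)
    m=cv2.inRange(h,(105,100,40),(125,255,255)); m=cv2.morphologyEx(m,cv2.MORPH_CLOSE,np.ones((5,5)))
    for q in cv2.findContours(m,0,2)[0]:
        if 200<cv2.contourArea(q)<3000 and len(q)>5:
            e=cv2.fitEllipse(cv2.convexHull(q)); print(n,"blue",r(e[0]),r(onplane(c,e[0],.05)))
    m=cv2.inRange(h,(0,0,175),(179,60,255))
    for q in cv2.findContours(m,0,2)[0]:
        x,y,w,hh=cv2.boundingRect(q)
        if 300<cv2.contourArea(q)<3000:
            P=np.array([onplane(c,p[0],.06)[:2] for p in q]); b=cv2.minAreaRect((P*1000).astype(np.float32)); print(n,"white",(x,y,w,hh),np.round(b[0],1),np.round(b[1],1),round(b[2],1))
E
```

```text
scene corners FR FL RL [[0.6233, -0.3191], [0.7162, 0.1732], [0.4218, 0.2271]]
side corners RL FL FR RR [[0.4193, 0.2068], [0.7196, 0.1677], [0.6187, -0.3246], [0.326, -0.2688]]
cup rim [ 0.6219 -0.0503  0.105 ] [ 0.6232 -0.0512  0.105 ]
cup base est S [ 0.6242 -0.0526  0.05  ] D [ 0.623  -0.0534  0.05  ]
mat [ 0.5677 -0.235   0.05  ] [ 0.5684 -0.2362  0.05  ]
coaster S [[0.5257, -0.1049], [0.4283, -0.0849], [0.4488, 0.0112], [0.5447, -0.0103]]
coaster D [[0.4499, 0.0109], [0.5491, -0.0117], [0.5234, -0.1116], [0.4266, -0.0961]]
puck [0.6398 0.108  0.072 ] [0.6347 0.0983 0.072 ]
scene blue [200.9481 192.1435] [ 0.5688 -0.2336  0.05  ]
scene white (246, 250, 33, 27) [636.2 104.1] [86.9 80. ] 45.2
scene white (214, 209, 24, 30) [608.9 -71.7] [117.5  60.5] 52.3
scene white (242, 192, 47, 33) [489.  -44.5] [101.9 100.5] 77.4
scene white (541, 181, 19, 33) [-107.3  480.2] [146.   43.9] 24.3
scene white (352, 110, 65, 68) [-10.7  17.5] [367.9 197.9] 18.7
scene white (228, 92, 33, 24) [ 157.7 -512.3] [157.2 116.4] 51.2
scene white (431, 90, 59, 49) [-344.    96.7] [291.5 210.8] 52.0
scene w
[... 422 characters left out ...]
  ]
side white (65, 266, 70, 42) [-69.6 -99.5] [ 82.6 196. ] 23.0
side white (143, 253, 22, 39) [ 71.5 -93.5] [146.6  43.6] 75.6
side white (77, 214, 59, 88) [-18.2  40.8] [379.4 100.6] 84.8
side white (278, 201, 47, 26) [486.2 -51.7] [107.8 102.2] 77.5
side white (383, 187, 40, 36) [ 776.8 -169.3] [162.3  98. ] 89.5
side white (333, 181, 23, 28) [643.9 -27.7] [156.8  63.4] 55.7
side white (0, 173, 34, 41) [-148.9  464.3] [234.2  80.7] 84.4
side white (298, 167, 35, 20) [631.2 104.1] [121.7  97.2] 16.4
side white (299, 0, 48, 24) [2019.9 2166.1] [793.5 310.9] 55.2
side white (206, 0, 91, 37) [1677.7 2316. ] [1280.2  534.8] 85.2
side white (72, 0, 26, 102) [ 427.9 2289.7] [2381.4  121.8] 78.5
```

The white coaster on the shelf is confirmed. Estimates so far:

| Item | Position (m) | Yaw |
|---|---|---|
| Shelf centre | (0.5215, -0.0505) | -11.1° |
| Cup | (0.6225, -0.0515) | – |
| Mat | (0.568, -0.235) | – |
| Coaster | (0.488, -0.047) | about -12.5° |

I'll push the cup with the two half-open fingers so it nests between them.

```bash
cat >> h.py <<'E'
from scipy.spatial.transform import Rotation as R
def quat(ydir):  # tool pointing down, tool y along ydir (world xy)
    y=np.array([ydir[0],ydir[1],0.]);y/=np.linalg.norm(y);z=np.array([0,0,-1.]);x=np.cross(y,z)
    return R.from_matrix(np.c_[x,y,z]).as_quat()
def st(m=""):
    s=sensors.observe();print(m,"t",round(s["time"],2),"p",np.round(s["position"],4),"F",np.round(s["force"],1),"open",round(s["opening"],4),flush=True)
E
python3 - <<'E'
from h import *
cup=np.array([.6225,-.0515]);mat=np.array([.568,-.2352])
u=(mat-cup)/np.linalg.norm(mat-cup); q=quat((-u[1],u[0]) if -u[1]>0 else (u[1],-u[0]))
move_gripper(.04)
a=cup-u*.062
env.move_pose([*a,.15],q); st("above")
env.movel([*a,.0605],velocity=.1); st("down")
im=viewer.snapshot("scene");cv2.imwrite("pics/s1.png",cv2.resize(im[130:310,140:380],None,fx=3,fy=3))
im=viewer.snapshot("side");cv2.imwrite("pics/d1.png",cv2.resize(im[140:300,230:430],None,fx=3.5,fy=3.5))
E
```

```text
above t 1.49 p [0.6396 0.0081 0.1493] F [1.  0.  0.6] open 0.04
down t 2.53 p [0.6409 0.0078 0.0614] F [ 0.2 -0.5  0.6] open 0.0396
```

View pics/s1.png

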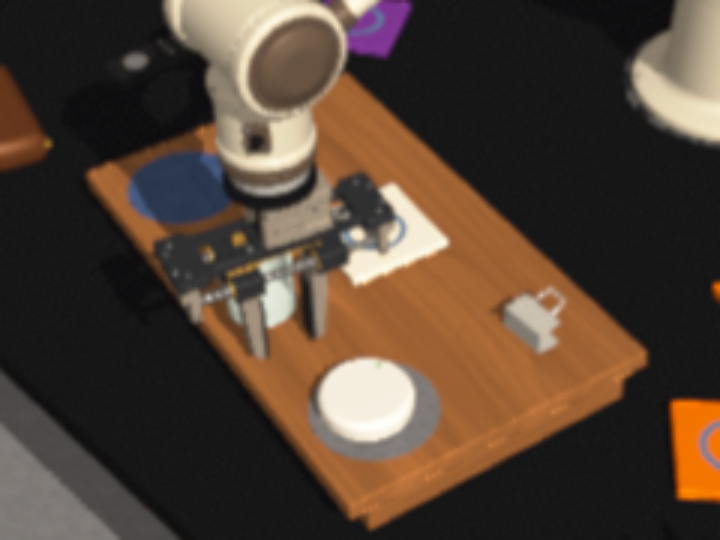

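View pics/d1.png

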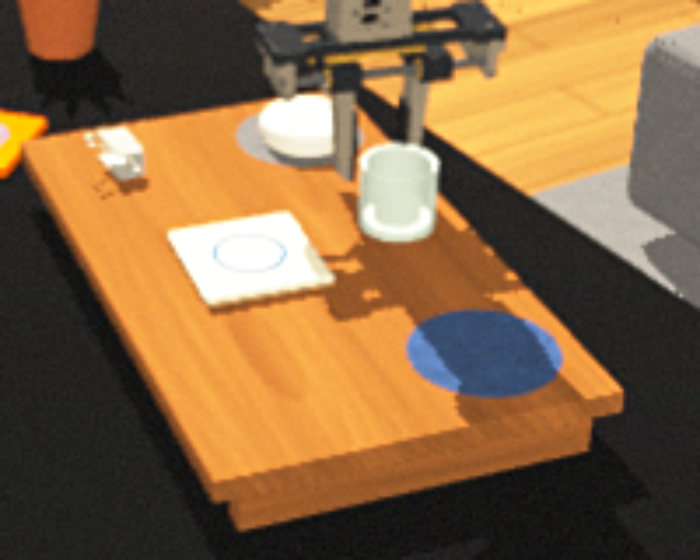

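The fingers stand just behind the cup on its +y side, clear of the puck (scene crop, tips at about (257,355) and (317,335); cup at (262,295)). Next I'll push it onto the mat.

```bash
python3 - <<'E'
from h import *
cup=np.array([.6225,-.0515]);mat=np.array([.568,-.2352])
u=(mat-cup)/np.linalg.norm(mat-cup)
b=mat-u*.033
m=cup-u*.03
env.movel([*m,.0595],velocity=.05); st("contact")
env.movel([*b,.0595],velocity=.06); st("pushed")
env.movel([*(b-u*.03),.0595],velocity=.08)
env.movel([*(b-u*.03),.16],velocity=.15); st("up")
for n in("scene","side"): cv2.imwrite(f"pics/{n}2.png",viewer.snapshot(n))
cv2.imwrite("pics/s2.png",cv2.resize(cv2.imread("pics/scene2.png")[130:310,140:380],None,fx=3,fy=3))
cv2.imwrite("pics/d2.png",cv2.resize(cv2.imread("pics/side2.png")[140:300,230:430],None,fx=3.5,fy=3.5))
E
```

```text
contact t 3.42 p [ 0.6311 -0.0229  0.0595] F [0.1 1.3 0.6] open 0.0398
pushed t 6.72 p [ 0.5774 -0.2035  0.0595] F [ 1.1  0.9 -0.5] open 0.0399
up t 8.06 p [ 0.5852 -0.1746  0.1589] F [0.1 0.3 0.6] open 0.0398
```

View pics/s2.png

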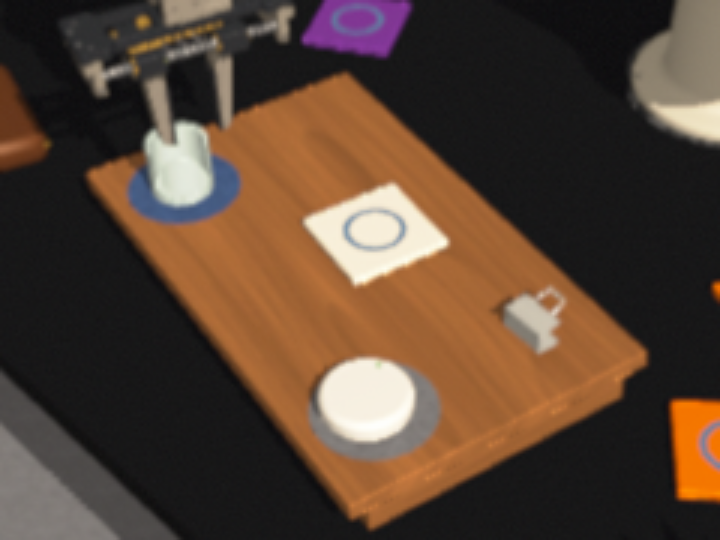

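View pics/d2.png

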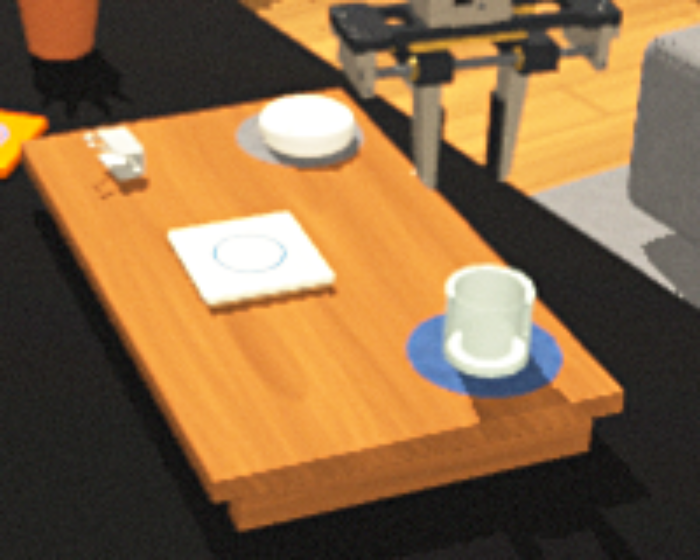

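The cup stands upright wholly on the mat (side crop: cup base at (487,357), mat around it). I'll check its offset and measure the shelf edges and coaster precisely.

```bash
python3 - <<'E'
from h import *
S=viewer.get_calibration("scene");D=viewer.get_calibration("side");r=lambda v:np.round(v,4)
print("cup rim side",r(onplane(D,(230+489/3.5-.4,140+290/3.5-.4),.105)), "base", r(onplane(D,(230+487/3.5-.4,140+350/3.5-.4),.05)))
ends={"scene":{"front":[((93,180),(345,508))],"rear":[((350,78),(640,348))]},
 "side":{"front":[((540,300),(615,388))],"rear":[((28,150),(212,482))]}}
for n,c in(("scene",S),("side",D)):
    im=cv2.imread(f"pics/{n}2.png");f,o=(3,(140,130)) if n=="scene" else (3.5,(230,140))
    g=im[:,:,2].astype(np.float32);g=cv2.GaussianBlur(g,(0,0),.8)
    for e,l in ends[n].items():
        (a,b),=l; a=np.array(a)/f+o-.4;b=np.array(b)/f+o-.4
        t=(b-a)/np.linalg.norm(b-a);nn=np.array([-t[1],t[0]]);P=[]
        for k in np.linspace(.06,.94,60):
            p=a+(b-a)*k;w=np.arange(-4,4.01,.25);xy=p+w[:,None]*nn
            v=cv2.remap(g,xy[:,0].astype(np.float32)[None],xy[:,1].astype(np.float32)[None],1)[0]
            i=np.argmax(abs(np.gradient(v)));P.append(onplane(c,p+w[i]*nn,.05)[:2])
        P=np.array(P)
        vx,vy,x0,y0=cv2.fitLine(P.astype(np.float32),cv2.DIST_HUBER,0,.001,.001).ravel()
        if vy<0:vx,vy=-vx,-vy
        nrm=np.array([vy,-vx]);print(n,e,"yaw",r(np.degrees(np.arctan2(-vx,vy))),"dist of (.5215,-.0505)",r(nrm@(np.array([x0,y0])-[.5215,-.0505])),"sd",r(np.std((P-[x0,y0])@nrm)))
E
```

```text
cup rim side [ 0.5659 -0.2381  0.105 ] base [ 0.5724 -0.2335  0.05  ]
scene front yaw -10.9659 dist of (.5215,-.0505) 0.1548 sd 0.0009
scene rear yaw -10.9171 dist of (.5215,-.0505) -0.1502 sd 0.0007
side front yaw -10.698 dist of (.5215,-.0505) 0.15 sd 0.0005
side rear yaw -10.6281 dist of (.5215,-.0505) -0.1509 sd 0.0012
```

```bash
cat >> h.py <<'E'
YW=np.radians(-10.8);EX=np.array([np.cos(YW),np.sin(YW)]);EY=np.array([-EX[1],EX[0]]);C=np.array([.5225,-.0507])
def W(x,y,z): return [*(C+x*EX+y*EY),z]
E
python3 - <<'E'
from h import *
best=None
for sgn in(1,-1):
    q=quat(sgn*EY);j=solve_ik(W(-.12,-.003,.1),q); print(sgn,j)
    if j is not None and (best is None or abs(j[5])<abs(best[1][5])): best=(q,j)
q=best[0]
move_gripper(.05)
env.move_pose(W(-.12,-.003,.12),q); st("above")
env.movel(W(-.12,-.003,.058),velocity=.08); st()
env.movel(W(-.12,-.003,.0545),velocity=.03); env.pause(.1); st("down")
for n in("scene","side"): cv2.imwrite(f"pics/{n}3.png",viewer.snapshot(n))
cv2.imwrite("pics/s3.png",cv2.resize(cv2.imread("pics/scene3.png")[130:310,140:380],None,fx=3,fy=3))
cv2.imwrite("pics/d3.png",cv2.resize(cv2.imread("pics/side3.png")[140:300,230:430],None,fx=3.5,fy=3.5))
E
```

```text
1 [-3.77319704e-01 -1.74824794e-01  2.16674070e+00 -4.44089210e-16
  1.14967674e+00 -1.75962047e+00]
-1 [-3.77319704e-01 -1.74824794e-01  2.16674070e+00 -4.44089210e-16
  1.14967674e+00  1.38197218e+00]
above t 9.93 p [ 0.4047 -0.0315  0.1205] F [ 0.5 -0.5 -0.1] open 0.0499
 t 10.85 p [ 0.4045 -0.0313  0.0584] F [ 0.5 -0.1 -1.3] open 0.0499
down t 11.22 p [ 0.4042 -0.0312  0.0546] F [0.4 0.3 0.2] open 0.0498
```

View pics/s3.png

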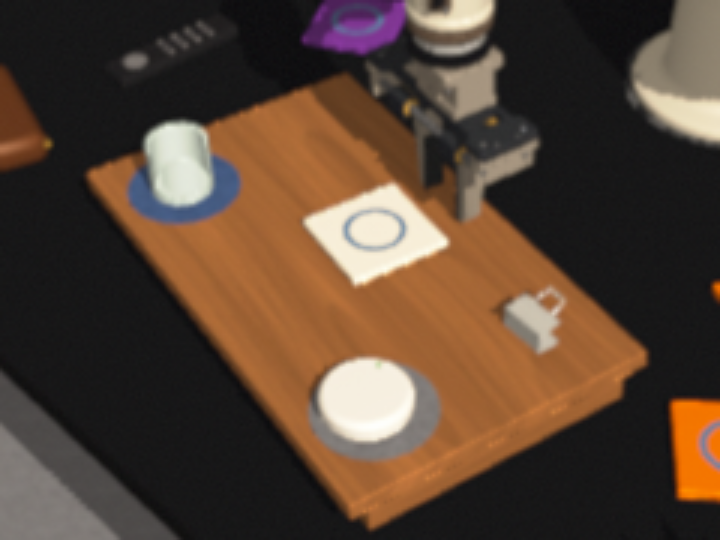

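View pics/d3.png

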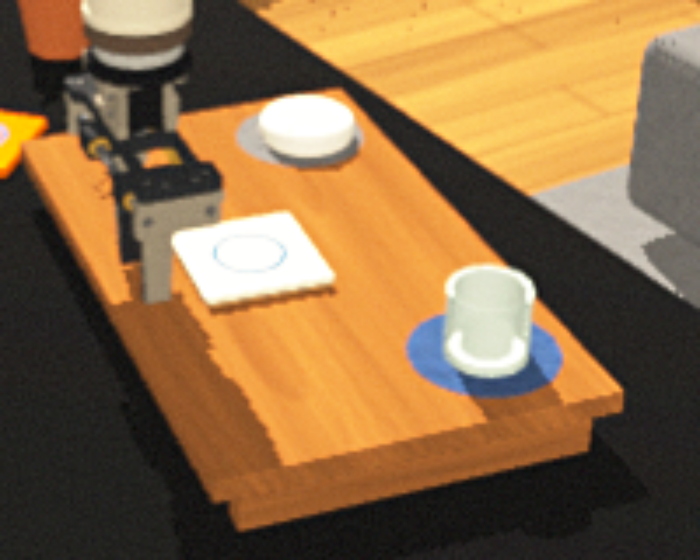

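The fingers stand behind the coaster's rear side, both within its width. Next is the push, stopping about 12 mm short to measure.

```bash
python3 - <<'E'
from h import *
env.movel(W(-.08,-.003,.0545),velocity=.05); st("contact")
env.movel(W(.058,-.003,.0545),velocity=.05); env.pause(.2); st("near")
s=sensors.observe();print("tcp shelf",np.round([(s['position'][:2]-C)@EX,(s['position'][:2]-C)@EY],4))
for n in("scene","side"):
    im=viewer.snapshot(n);cv2.imwrite(f"pics/{n}4.png",im);c=viewer.get_calibration(n)
    h=cv2.cvtColor(im,cv2.COLOR_BGR2HSV);m=cv2.inRange(h,(0,0,175),(179,60,255))
    for q in cv2.findContours(m,0,2)[0]:
        if cv2.contourArea(q)<250: continue
        P=np.array([onplane(c,p[0],.06)[:2] for p in q]);L=np.c_[(P-C)@EX,(P-C)@EY]*1000
        b=cv2.minAreaRect(L.astype(np.float32))
        if abs(b[0][0])<250 and abs(b[0][1])<250: print(n,cv2.boundingRect(q),np.round(b[0],1),np.round(b[1],1),round(b[2],1),"max x",L[:,0].max().round(1))
cv2.imwrite("pics/s4.png",cv2.resize(cv2.imread("pics/scene4.png")[130:310,140:380],None,fx=3,fy=3))
cv2.imwrite("pics/d4.png",cv2.resize(cv2.imread("pics/side4.png")[140:300,230:430],None,fx=3.5,fy=3.5))
E
```

```text
contact t 12.27 p [ 0.4436 -0.0387  0.0545] F [-0.1  0.7  0.3] open 0.0496
near t 15.38 p [ 0.5788 -0.0645  0.0545] F [-1.   0.1  0.5] open 0.0502
tcp shelf [ 0.0579 -0.003 ]
scene (246, 250, 33, 27) [ 82.8 173.3] [86.9 79.9] 55.9 max x 123.0
scene (192, 213, 50, 35) [ 1.186e+02 -1.000e-01] [100.8 104.9] 0.1 max x 169.0
scene (189, 171, 21, 28) [  71.9 -197.6] [129.  51.] 72.1 max x 109.0
side (357, 216, 26, 32) [  94.8 -148.2] [144.2  63.6] 62.0 max x 146.7
side (342, 191, 36, 25) [116.6  -7.6] [101.1 107.1] 0.7 max x 167.6
side (298, 168, 27, 18) [ 66.4 177.7] [111.4  77.6] 67.3 max x 108.6
```

View pics/s4.png

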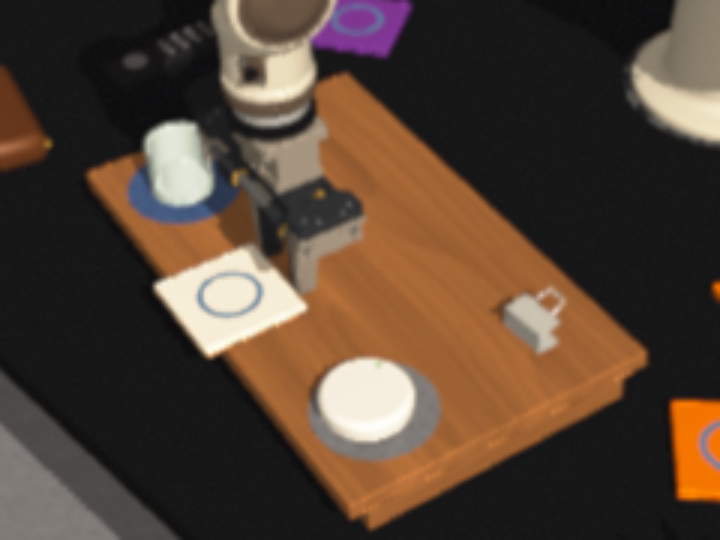

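View pics/d4.png

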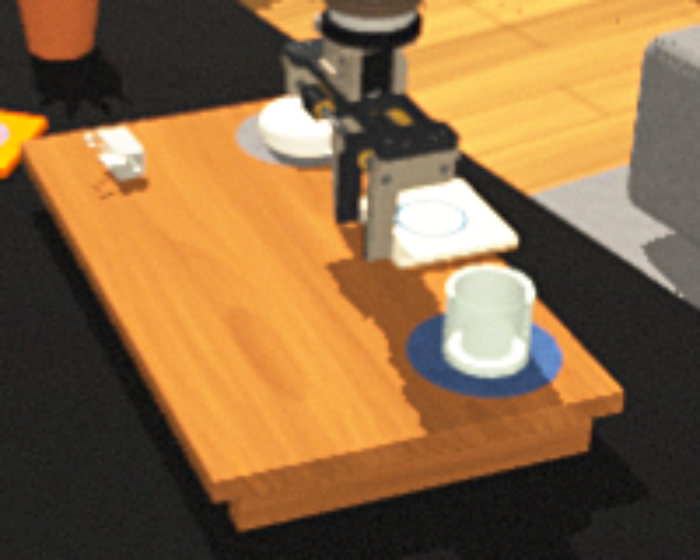

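Coaster centre is at shelf x of about 117–118 mm, square within 1°, which agrees with the TCP plus 60 mm. One final 12.3 mm push, then retreat.

```bash
python3 - <<'E'
from h import *
env.movel(W(.0704,-.003,.0545),velocity=.03); env.pause(.2); st("final")
env.movel(W(.03,-.003,.0545),velocity=.06)
env.movel(W(.02,-.003,.13),velocity=.12)
env.movel(W(-.13,-.003,.2),velocity=.2); env.pause(.2); st("clear")
for n in("scene","side"):
    im=viewer.snapshot(n);cv2.imwrite(f"pics/{n}5.png",im);c=viewer.get_calibration(n)
    h=cv2.cvtColor(im,cv2.COLOR_BGR2HSV);m=cv2.inRange(h,(0,0,175),(179,60,255))
    for q in cv2.findContours(m,0,2)[0]:
        if cv2.contourArea(q)<250: continue
        P=np.array([onplane(c,p[0],.06)[:2] for p in q]);L=np.c_[(P-C)@EX,(P-C)@EY]*1000
        b=cv2.minAreaRect(L.astype(np.float32))
        if abs(b[0][0])<250 and abs(b[0][1])<250: print(n,cv2.boundingRect(q),np.round(b[0],1),np.round(b[1],1),round(b[2],1),"x",L[:,0].min().round(1),L[:,0].max().round(1))
cv2.imwrite("pics/s5.png",cv2.resize(cv2.imread("pics/scene5.png")[130:310,140:380],None,fx=3,fy=3))
cv2.imwrite("pics/d5.png",cv2.resize(cv2.imread("pics/side5.png")[140:300,230:430],None,fx=3.5,fy=3.5))
E
```

```text
final t 16.24 p [ 0.5912 -0.0669  0.0546] F [-0.6  0.1 -0.3] open 0.0503
clear t 19.02 p [ 0.3943 -0.0293  0.1994] F [ 0.  -1.1  0.4] open 0.0502
scene (246, 250, 33, 27) [ 82.7 173.3] [86.9 80. ] 56.0 x 39.8 123.0
scene (187, 214, 50, 36) [133.1  -0.5] [ 98.8 105.1] 0.1 x 83.7 182.5
scene (189, 171, 22, 28) [  71.  -196.8] [129.4  57.8] 67.0 x 27.8 109.0
side (356, 216, 27, 32) [  95.1 -148.4] [144.   63.8] 62.6 x 44.5 146.7
side (334, 190, 48, 25) [129.7  -6.6] [100.8 107.1] 0.3 x 79.2 180.2
side (298, 167, 35, 20) [ 77.7 172.5] [121.7  97.2] 27.2 x 21.4 130.8
```

View pics/s5.png

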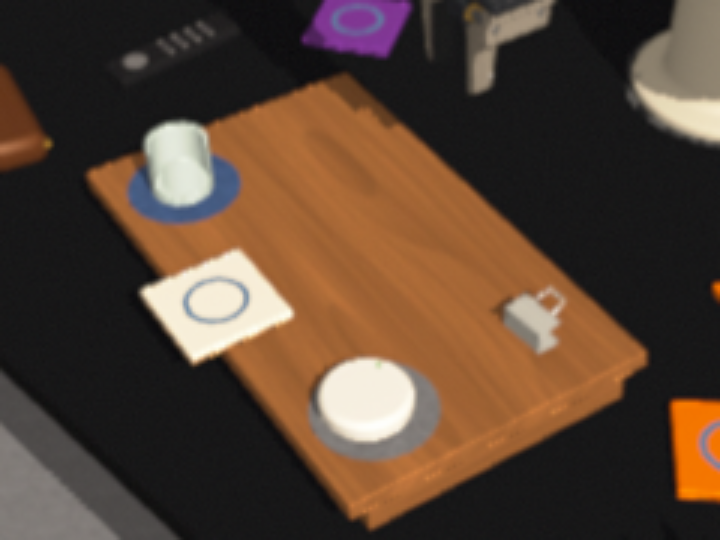

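View pics/d5.png

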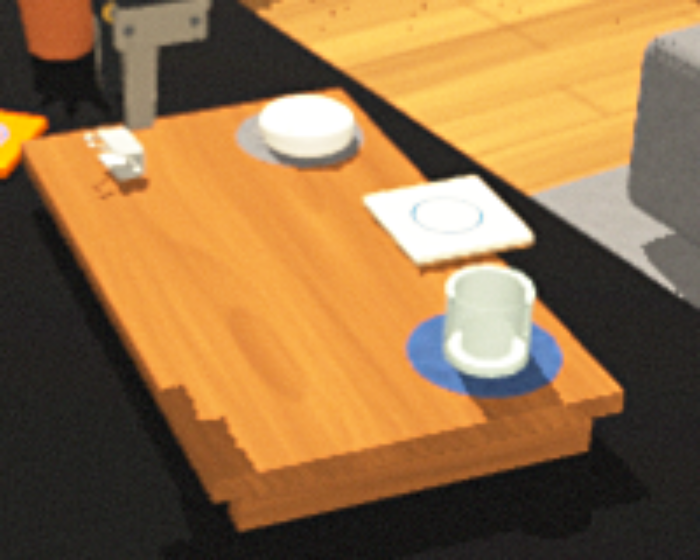

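The coaster overhangs the edge by about 29 mm (scene) and 31 mm (side), square within 0.5°. The cup is on the mat and the arm is clear.

```bash
python3 - <<'E'
from h import *
print(order.finish_job()); st()
E
```

```text
the job is handed in; nothing more can be done
None
the job is handed in; nothing more can be done
```

I pushed the tealight cup along the shelf onto the blue mat. Then I slid the white coaster forward with both fingertips until it stuck out past the front edge, backed the arm clear and handed the job in. The arm was clear at about 19 s of the 51 s allowed; the hand-in gave no verdict.

- **Coaster:** The last pictures put its overhang at about 29 mm (scene view) and 31 mm (side view), square to the edge within 0.5°. Its centre measured 133 mm and 130 mm in front of the shelf's centre line. The two views differ by about 3 mm, and both are within tolerance.
- **Cup:** It stands upright about 2–5 mm from the mat's centre. That comes from the side view only, because the gripper was in front of the cup in the scene view I took after pushing it.
- **Everything else:** In the pictures, the puck, clip and case looked undisturbed. I did not re-measure any of the other bystanders. Wrist forces at the points I read stayed below about 2 N.

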